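# Gauge an angled anchor hole and present the tip for reading

### The arm

A 7-joint arm with a two-finger parallel gripper is mounted at the origin on a cart in front of the work surface, level with it; the furniture and walls round the work are solid. World frame = base frame: x ahead of the robot, y to its left, z up, the work surface at z = 0. Lengths are in m, angles in rad, forces in N, time in s.
With the tool pointing down it reaches from about 0.425 to 0.925 m from the base axis. Payload 6.8 kg.
Tool frame: the origin (TCP) lies between the finger pads; the fingertips stand finger_overhang ahead of it and the grasp point (between the pads) lies 6 mm ahead of it (finger_overhang is the distance from the TCP to the fingertips, in m); z points along the fingers, y is the line along which they close (so a half turn about z gives the same grasp; the last joint's range is limited). The gripper opens to 85 mm and grips with 20 to 120 N. Pads are 22 mm wide; open, the fingers measure 114 mm over their backs; the gripper's body (76 mm by 85 mm) begins 54 mm behind the grasp point. The pads swing forward as they close: fully open they stand 13 mm farther back than shut.
Start: joints at [-1.254, 0.477, 0.022, 1.555, -0.011, 1.109, -0.083], TCP at [0.278, 0.615, 0.256] pointing down, gripper open.
Joint ranges: [-2.96, 2.96], [-0.34, 2.1], [-1.41, 1.46], [0.24, 2.44], [-1.37, 4.51], [0.17, 1.92], [-2.96, 2.96]. Speed limits (rad/s): [2.39, 2.39, 3.14, 3.14, 3.14, 3.14, 3.14].

### API

Orientations are given as a unit quaternion [w, x, y, z].
In Python, from station import * gives the robot as it stands.
- The arm moves only by the tool drive_tool, never from a script. Its argument "increments" is a list of rows, each an object of numbers: "claw": the finger opening in m, from 0 to 0.0854; "dx", "dy", "dz": the shift along the tool's x, y, z in m; "wx", "wy", "wz": the turn, a rotation vector about the tool's x, y, z in degrees. A call has 1 to 20 rows; each row shifts and turns the commanded pose from where the row before left it, along the tool's axes as they then stand; what a row does not reach is not made up. A row lasts 1/8 s, in which the tool goes at most 62.5 mm and 10.7 degrees, less where a joint would pass 70% of its speed; a pose out of reach is approached as far as the arm can. A call with a gripper value outside its range is refused whole. The fingers move at their own pace and stop on an object; "newtons" is the grip in N (left out, the last holds). Time passes only in rows, so rows that do not move let the fingers close. It gives the time, the measured TCP pose, the force, the opening and the grip force at its end, in the units of the state.
- get_obs(): the state, without advancing time (a new reading comes with each control period).
- read_camera(name): name is "side" or "top" or "wrist"; returns (picture, depth): 384x512x3 uint8, red, green, blue; 384x512 float32, m along the optical axis (not along the pixel's ray), 0 where there is no reading.
- calibration(name): a dict with "intrinsics" (3x3 intrinsics, pixels), "R" (3x3) and "t" (3): a world point X has camera coordinates R X + t; the wrist camera has in their place "mount" (4x4, takes a point from camera to tool coordinates, whose origin is the TCP and whose axes are the flange's). Camera axes: x right, y down, z forward; pixel columns grow to the right and rows downward; lengths in m; the calibration is good to about 2 mm. A picture is of the moment at which its call begins: read the wrist's pose just before it. calibration takes no time and is no camera call.
- hand_in(): hands the job in; it is judged then, once.
The state is a dict: "t": time; "q": joint angles; "joint_vel": joint speeds; "joint_torque": joint torques, N m; "eef_pos": TCP position; "tool_rot": TCP orientation; "contact_force": force on the tool from outside, world axes, zero at the start; "torque": the same for the moment, N m; "gripper_width": opening from 0.0 (shut) to 1.0 (fully open); "grasp_force": force on a finger pad.
Only numpy, scipy, OpenCV 4.12 (cv2) and the standard library are available. Lean on these libraries where they do the work, as an engineer would, in place of code of your own. Each camera call takes 0.05 s, during which the arm holds its last target. There are 200 camera calls.

### The job

Check the depth of the anchor hole drilled in the stone sample: take the depth gauge by its red handle out of the wooden cradle, slide it down the sloping brass guide tube until its collar rests squarely on the tube's mouth, without forcing it, and draw it fully out again. Then present the tip for reading: hold the gauge level and still, its tip about 10 cm above the middle of the white tile, and finish while still holding it there. Leave the other things on the bench where they are.

Things in the scene. Friction and masses are not known exactly. Their poses are not given: they have to be found in the camera images.
- gauge: depth gauge, 0.16 kg, rigid, along its own x axis: steel rod 10 mm thick with black rings (x = 0 to +120 mm, the tip), brass collar 32 mm across (x = -10 to 0), square red handle 16 x 16 mm (x = -115 to -10). Origin on the axis at the collar's front face; x points to the tip. Starts level in the cradle, axis 70 mm above the bench, two handle sides upright
- gauge_tip (a point): the gauge's tip, at x = +120 mm on the gauge's axis
- gauge_grip (a point): point on the axis in the handle at x = -45 mm of the gauge: clear of the forks, good to grasp from above across the handle; the handle bears a firm grip (40 N or more); about 25 mm behind the centre of mass
- cradle: fixed wooden cradle: base 226 x 64 x 10 mm, two forks 44 mm wide, 12 mm thick, open upward; x runs along the gauge to its tip. Origin on the bench below the gauge's grip point; forks at x = +120 mm (under the rod, prongs to 81 mm high) and x = -60 mm (under the handle's end, prongs to 78 mm high); the gauge lifts straight up
- guide_tube: brass guide tube, fixed, sloping 30 degrees down into the drilled stone. Origin at the centre of its mouth, 115 mm above the bench; z points out of the mouth along the axis, 30 degrees above level; the gauge goes in along -z. Bore 15 mm, flared to about 24 mm in the last 8 mm; rim 32 mm across; tube plus hole 125 mm deep, so the collar stops on the rim before the tip touches bottom
- jig: fixed blue jig that carries tube and stone sample (70 x 70 x 50 mm): base 170 x 100 x 12 mm, origin under its centre; x points level, the way the gauge goes in; tube mouth at x = -70 mm; stone at the other end, up to about 125 mm high
- tile_centre (a point): centre of the top of the white inspection tile, 70 x 70 mm with a fine black cross, in an 84 x 84 mm aluminium frame, fixed on the bench; its top is 12 mm above the bench
- whetstone_slip: bystander: grey slip stone, 40 x 110 x 13 mm
- pencil_orange: bystander: orange pencil, 8 x 168 x 7 mm
- dust_brush: bystander: wooden dust brush, 81 x 244 x 23 mm
- wedge: bystander: wooden wedge, 38 x 110 x 19 mm
Mind the look-alikes: they are no part of the job. Leave any blue or turquoise look-alike of the part that bears tile_centre alone.

How it is judged:
On the way, in this order (a step that is already met when the one before it is completed fails the run):
1. the held gauge is in the guide tube, its collar resting squarely on the mouth (contact force between the fingers and gauge above 1 N and z of gauge in the frame of guide_tube between -0.003 and 0.003 m and x of gauge in the frame of guide_tube between -0.005 and 0.005 m and y of gauge in the frame of guide_tube between -0.005 and 0.005 m and angle between the x axis of gauge and the z axis of guide_tube, either way round below 0.08 rad), for 0.2 s.
2. the held gauge is fully drawn out of the tube (contact force between the fingers and gauge above 1 N and z of gauge_tip in the frame of guide_tube above 0.01 m), for 0.1 s.
At the end, for the whole second after the job is handed in: The gauge is held in the fingers, still and level within about 7 degrees, touching neither cradle nor jig, its tip within 25 mm (seen from above) of the tile's centre and 50 to 150 mm above the tile's top (contact force between the fingers and gauge above 1 N and horizontal distance between gauge_tip and tile_centre below 0.025 m and height (world z) of gauge_tip between 0.062 and 0.162 m and angle between gauge's own x axis and vertical between 1.45 and 1.69 rad and linear speed of gauge below 0.03 m/s and contact force between gauge and cradle below 0.2 N and contact force between gauge and jig below 0.2 N); the arm keeps its last pose, push and grip.
It fails at once if the gauge is forced against the jig or tube with more than 40 N (contact force between gauge and jig above 40 N).
It fails at once if a bystander is moved more than 20 mm (distance of any of whetstone_slip, pencil_orange, dust_brush, wedge from where it was at the start of the episode above 0.02 m).
It also fails if it takes over 45 s, if anything falls off the work surface, if the arm or the gripper's body presses on something with over 40 N, if the wrist force passes 120 N, or if a joint passes its speed limit or range.

## Working session

There is one attempt and no reset: what is moved stays moved. The work goes in short steps, Python scripts to look and compute and a tool call to move; the robot and the scene stay as the last step left them, time stands still between calls to the robot, and variables do not carry over. Pictures are saved under pics/ and viewed, at most 10 in all, crops included, and the job is handed in when it is done.

Besides the shell and the picture viewer there is one more tool, called after ">>>" as name(argument=value, ...) on one line, values as JSON. drive_tool: Moves the arm, as the interface text tells. Its arguments: {"type":"object","properties":{"increments":{"type":"array","items":{"type":"object","properties":{"claw":{"type":"number"},"dx":{"type":"number"},"dy":{"type":"number"},"dz":{"type":"number"},"wx":{"type":"number"},"wy":{"type":"number"},"wz":{"type":"number"}}}},"newtons":{"type":"number"}},"required":["increments"]}

```bash
mkdir -p pics; ls; python3 - <<'E'
from station import *
import cv2,numpy as np
o=get_obs();print({k:np.round(v,3) for k,v in o.items()})
for n in("top","side"):
    p,d=read_camera(n);cv2.imwrite(f"pics/{n}0.png",cv2.cvtColor(p,cv2.COLOR_RGB2BGR));np.savez(f"{n}0.npz",p=p,d=d)
    c=calibration(n);print(n,c)
print(calibration("wrist"))
E
```

```text
pics
{'t': np.float64(0.0), 'q': array([-1.254,  0.478,  0.022,  1.556, -0.011,  1.109, -0.083]), 'joint_vel': array([ 0.   , -0.002,  0.   , -0.001, -0.002,  0.   ,  0.001]), 'joint_torque': array([-0.0000e+00, -5.9644e+01,  1.6080e+00, -2.8119e+01,  1.2000e-02,
        9.0000e-03,  0.0000e+00]), 'eef_pos': array([0.278, 0.614, 0.255]), 'tool_rot': array([-0.   ,  0.211,  0.978, -0.001]), 'contact_force': array([-0.691,  0.402,  0.227]), 'torque': array([-0.017, -0.029,  0.043]), 'grasp_force': np.float64(0.0), 'gripper_width': np.float64(0.998)}
top {'intrinsics': array([[467.29892868,   0.        , 253.73869007],
       [  0.        , 467.29892868, 200.49636112],
       [  0.        ,   0.        ,   1.        ]]), 'R': array([[ 3.70720111e-03, -9.99647655e-01, -2.62835096e-02],
       [-9.87017467e-01,  5.62572139e-04, -1.60611966e-01],
       [ 1.60570162e-01,  2.65377040e-02, -9.86667610e-01]]), 't': array([-0.23462709,  0.56546368,  1.10849793])}
side {'intrinsics': array([[378.66191355,   0.        , 253.42455793],
       [  0.        , 378.66191355, 198.65565542],
       [  0.        ,   0.        ,   1.        ]]), 'R': array([[ 0.97667489, -0.21384672,  0.019384  ],
       [-0.09479668, -0.51042484, -0.85468127],
       [ 0.19266486,  0.8329082 , -0.51879108]]), 't': array([-0.5867968 ,  0.01473344,  1.25034783])}
{'intrinsics': array([[296.56155804,   0.        , 260.76303012],
       [  0.        , 296.56155804, 193.69188498],
       [  0.        ,   0.        ,   1.        ]]), 'mount': array([[-3.11582824e-04, -9.61110874e-01, -2.76162618e-01,
         7.04837263e-02],
       [ 9.99999911e-01, -2.20771967e-04, -3.59920032e-04,
        -2.33834315e-04],
       [ 2.84954092e-04, -2.76162706e-01,  9.61110857e-01,
        -1.17977472e-01],
       [ 0.00000000e+00,  0.00000000e+00,  0.00000000e+00,
         1.00000000e+00]])}
```

View pics/top0.png

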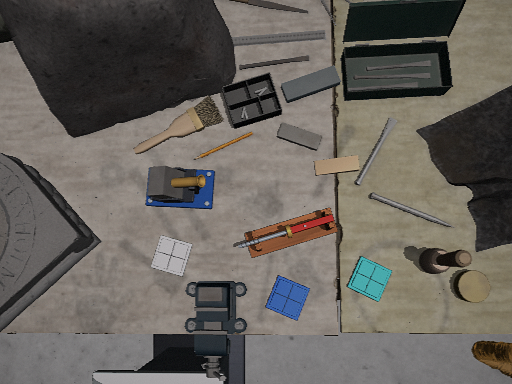

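View pics/side0.png

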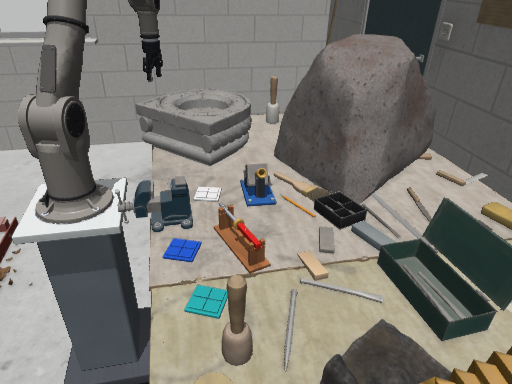

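The top view shows the gauge in its cradle (handle red at 318,225, tip at 238,244). The tube mouth is at about (205,182) with the stone at (168,183). There are three tile-like parts: white (172,255), blue (288,297) and turquoise (370,278). White fits "white inspection tile", so I take that one. Next I measure and confirm in a crop.

```bash
cat > h.py <<'E'
from station import *
import cv2,numpy as np
def ray(n,uv):
    c=calibration(n);R,t=c["R"],c["t"];uv=np.atleast_2d(uv).astype(float)
    d=np.c_[uv,np.ones(len(uv))]@np.linalg.inv(c["intrinsics"]).T@R
    return -R.T@t,d
def onz(n,uv,z):
    o,d=ray(n,uv);return o+d*((z-o[2])/d[:,2])[:,None]
def cloud(n,d):
    v,u=np.mgrid[:d.shape[0],:d.shape[1]];o,r=ray(n,np.c_[u.ravel(),v.ravel()])
    return (o+r*d.reshape(-1,1)).reshape(*d.shape,3)
def hsv(p):return cv2.cvtColor(p,cv2.COLOR_RGB2HSV)
def line(P):
    m=P.mean(0);w,v=np.linalg.eigh(np.cov((P-m).T));return m,v[:,-1],w
E
python3 - <<'E'
from h import *
np.set_printoptions(precision=4,suppress=True)
for n in("top","side"):
    f=np.load(f"{n}0.npz");p,d=f["p"],f["d"];H=hsv(p);X=cloud(n,d);z=X[...,2]
    roi=np.zeros(d.shape,bool)
    if n=="top": roi[130:290,120:345]=1
    else: roi[160:275,180:290]=1
    h,s,v=[H[...,i].astype(int) for i in range(3)]
    red=roi&((h<5)|(h>174))&(s>190)&(v>90)&(z>.05)&(z<.1)
    brass=roi&(h>14)&(h<28)&(s>110)&(z>.07)
    blue=roi&(h>104)&(h<122)&(s>140)&(z>-.01)&(z<.025)
    white=roi&(s<40)&(v>170)&(z<.03)
    for k,m in dict(red=red,brass=brass,blue=blue,white=white).items():
        nn,L,st,c=cv2.connectedComponentsWithStats(m.astype(np.uint8),connectivity=8)
        for i in range(1,nn):
            if st[i,4]<15: continue
            P=X[L==i];mm,ax,w=line(P)
            print(n,k,st[i],c[i].round(1),"med",np.median(P,0),"lo",np.percentile(P,2,0),"hi",np.percentile(P,98,0),"ax",ax)
            if k in("blue","white"):
                b=cv2.boxPoints(cv2.minAreaRect(np.argwhere(L==i)[:,::-1].astype(np.float32)));print(onz(n,b,.012)[:,:2].ravel(), "ctr",onz(n,b.mean(0),.012))
p=np.load("top0.npz")["p"][150:290,130:345]
q=np.load("side0.npz")["p"][155:275,185:295]
a=cv2.resize(p,None,fx=3.7,fy=3.7,interpolation=2)
cv2.imwrite("pics/topc.png",a[...,::-1])
cv2.imwrite("pics/sidec.png",cv2.resize(q,None,fx=5,fy=5,interpolation=2)[...,::-1])
E
```

```text
top red [302 222   6   6  16] [304.1 224. ] med [ 0.5038 -0.3525  0.0778] lo [ 0.4974 -0.3607  0.0739] hi [ 0.5086 -0.3488  0.0799] ax [-0.4845  0.8748  0.0047]
top brass [171 175  34  12 320] [188.3 181.4] med [ 0.6016 -0.0815  0.1052] lo [ 0.59   -0.1177  0.081 ] hi [ 0.6136 -0.0381  0.1275] ax [-0.0227 -0.9231  0.3839]
top brass [285 225   8  13  51] [288.3 230.8] med [ 0.4864 -0.3156  0.0832] lo [ 0.4735 -0.3227  0.0728] hi [ 0.5013 -0.3085  0.0887] ax [-0.0962  0.0472  0.9942]
top blue [146 170  69  39 750] [193.5 194.8] med [ 0.5748 -0.0971  0.012 ] lo [ 0.5541 -0.1281  0.0074] hi [0.6493 0.0366 0.0168] ax [-0.3748  0.9271 -0.0014]
[ 0.5586  0.0415  0.6584  0.041   0.6498 -0.131   0.5507 -0.1282] ctr [[ 0.604  -0.0443  0.012 ]]
top blue [273 276  36  14 289] [287.3 284.6] med [ 0.3607 -0.3128  0.01  ] lo [ 0.351  -0.3619  0.0039] hi [ 0.3801 -0.2835  0.0156] ax [-0.1462 -0.9892 -0.0023]
[ 0.3824 -0.281   0.3828 -0.367   0.3513 -0.3665  0.351  -0.281 ] ctr [[ 0.3668 -0.3239  0.012 ]]
top white [151 236  41  40 860] [171.  255.4] med [ 0.433  -0.027   0.0112] lo [ 0.3894 -0.0686 
[... 996 characters left out ...]
1 -0.366   0.0047] hi [ 0.3752 -0.2852  0.0149] ax [-0.1746 -0.9836 -0.0462]
[ 0.3149 -0.3655  0.3263 -0.276   0.3814 -0.2985  0.3662 -0.3858] ctr [[ 0.3471 -0.3331  0.012 ]]
side white [ 180  160  110  115 6260] [235.5 213.6] med [ 0.5017 -0.1611  0.0011] lo [ 0.3468 -0.428  -0.0018] hi [0.7319 0.22   0.0129] ax [-0.1161 -0.9932 -0.0023]
[ 0.3187 -0.4223  0.3533  0.2467  0.7857  0.1703  0.589  -0.4755] ctr [[ 0.4976 -0.1954  0.012 ]]
side white [193 259   7   5  16] [195.9 260.9] med [ 0.362  -0.3671  0.0007] lo [ 0.3546 -0.3733 -0.0017] hi [ 0.3707 -0.3587  0.003 ] ax [-0.9918  0.1277 -0.004 ]
[ 0.3537 -0.3721  0.3701 -0.3711  0.3703 -0.3857  0.3541 -0.3867] ctr [[ 0.362  -0.3789  0.012 ]]
```

View pics/topc.png

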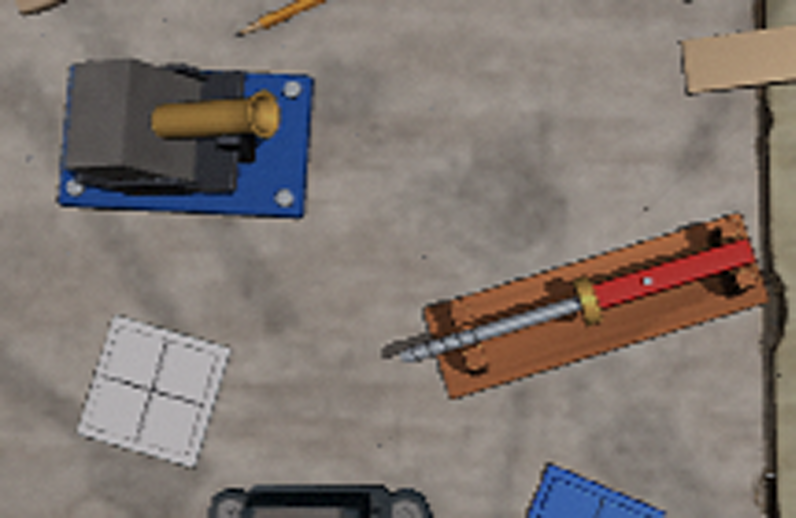

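View pics/sidec.png

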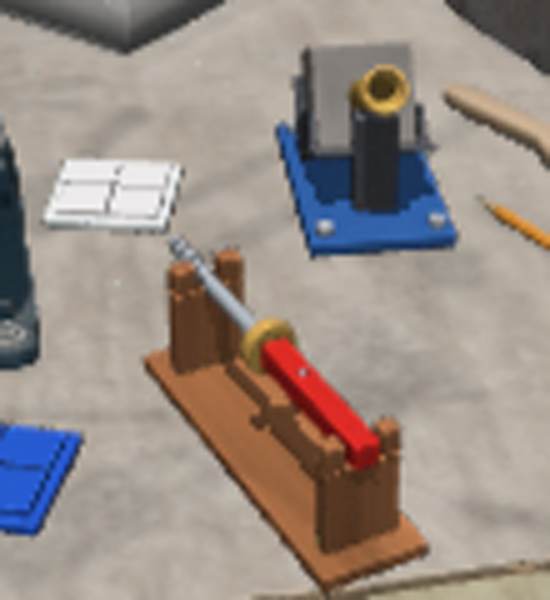

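The crops confirm the white tile. They also show the gauge tip pointing left (+y), and the tube mouth facing −y with its stone at +y. Next I refine the gauge axis and check heights along the approach path.

```bash
python3 - <<'E'
from h import *
np.set_printoptions(precision=4,suppress=True)
f=np.load("top0.npz");p,d=f["p"],f["d"];H=hsv(p);X=cloud("top",d);z=X[...,2]
h,s,v=[H[...,i].astype(int) for i in range(3)]
m=((h<6)|(h>172))&(s>150)&(z>.055)&(z<.09);m[:205]=0;m[250:]=0
P=X[m];mm,a,w=line(P[:,:2]);print("red",m.sum(),mm,a,w,np.median(P[P[:,2]>.07],0))
t=(P[:,:2]-mm)@a;print("ends",mm+a*t.min(),mm+a*t.max())
for k in range(2):
    pix=np.argwhere(m)[:,::-1]
q=onz("top",pix,.078);mm,a,w=line(q[:,:2]);print("ray axis",mm,a,w)
rod=(z>.06)&(z<.09)&(s<70)&(v>90);rod[:225]=0;rod[252:]=0;rod[:,:228]=0;rod[:,286:]=0
q=onz("top",np.argwhere(rod)[:,::-1],.074);mr,ar,w=line(q[:,:2]);print("rod",rod.sum(),mr,ar,w)
al=np.r_[q[:,:2]];t=(al-mr)@ar;print(mr+ar*t.min(),mr+ar*t.max())
for f_ in("top","side"):
    X=cloud(f_,np.load(f_+"0.npz")["d"]).reshape(-1,3)
    for x0 in np.arange(.2,.7,.1):
        print(f_,round(x0,1),[round(float(X[(abs(X[:,0]-x0-.05)<.05)&(abs(X[:,1]-y0)<.05)&(X[:,2]<.5),2].max(initial=-1)),2) for y0 in np.arange(.65,-.5,-.1)])
E
```

```text
red 296 [ 0.5054 -0.3724] [-0.288   0.9576] [0.     0.0009] [ 0.506  -0.3725  0.078 ]
ends [ 0.5201 -0.4213] [ 0.4903 -0.3223]
ray axis [ 0.5054 -0.3724] [-0.2879  0.9577] [0.     0.0009]
rod 166 [ 0.469  -0.2551] [-0.295   0.9555] [0.     0.0011]
[ 0.4856 -0.3087] [ 0.4512 -0.1973]
top 0.2 [-1.0, -1.0, -1.0, 0.16, 0.01, 0.01, 0.01, 0.03, 0.12, 0.02, 0.02, 0.01]
top 0.3 [-1.0, -1.0, -1.0, 0.19, 0.2, 0.01, 0.01, 0.03, 0.14, 0.02, 0.02, 0.02]
top 0.4 [-1.0, -1.0, -1.0, 0.19, 0.2, 0.2, 0.02, 0.02, 0.07, 0.09, 0.09, 0.08]
top 0.5 [-1.0, -1.0, -1.0, 0.2, 0.2, 0.2, 0.09, 0.12, 0.13, 0.02, 0.08, 0.09]
top 0.6 [-1.0, -1.0, 0.01, 0.2, 0.2, 0.01, 0.09, 0.12, 0.13, 0.01, 0.01, 0.02]
side 0.2 [0.5, 0.5, 0.2, 0.2, 0.01, 0.0, 0.01, -1.0, 0.12, 0.02, 0.02, 0.0]
side 0.3 [0.49, 0.5, 0.2, 0.2, 0.2, 0.2, 0.01, 0.02, 0.13, 0.02, 0.02, 0.02]
side 0.4 [0.2, 0.2, 0.18, 0.19, 0.2, 0.2, 0.02, 0.02, 0.0, 0.08, 0.09, 0.08]
side 0.5 [-1.0, 0.2, 0.2, 0.2, 0.2, 0.2, 0.08, 0.11, 0.13, 0.01, 0.08, 0.08]
side 0.6 [-1.0, 0.2, 0.2, 0.2, 0.2, 0.01, 0.02, 0.12, 0.13, 0.0, 0.01, 0.02]
```

>>> drive_tool(increments=[{"dz":-0.04,"claw":0.0854},{"dz":-0.03},{"dx":-0.039,"dy":-0.028},{"dx":-0.039,"dy":-0.028},{"dx":-0.039,"dy":-0.028},{"dx":-0.039,"dy":-0.028},{"dx":-0.039,"dy":-0.028},{"dx":-0.039,"dy":-0.028},{"dx":-0.039,"dy":-0.028},{"dx":-0.039,"dy":-0.028},{"dx":-0.039,"dy":-0.028},{"dx":-0.039,"dy":-0.028}])

```text
schema error: expected keys claw, dx, dy, dz, wx, wy, wz
```

>>> drive_tool(increments=[{"dx":-0.0176,"dy":-0.0428,"wz":4},{"wz":8},{"wz":9},{"wz":9},{"wz":9},{"wz":9.9},{}])

```text
schema error: expected keys claw, dx, dy, dz, wx, wy, wz
```

```bash
cat >> h.py <<'E'
from scipy.spatial.transform import Rotation as Ro
def pose():
    o=get_obs();return np.array(o["eef_pos"]),Ro.from_quat(np.roll(o["tool_rot"],-1))
def to(pt,Rt=None):
    "shift in current tool axes (then turn) to reach pose"
    p,R=pose();s=R.inv().apply(np.array(pt)-p)
    print("shift",s.round(4),"turn",(R.inv()*Rt).as_rotvec(degrees=True).round(2) if Rt is not None else "", "t",round(float(get_obs()["t"]),2))
def tool(xdir,pitch=0):
    "tool x along gauge: level dir xdir, nose down by pitch (rad)"
    h=np.r_[np.array(xdir)/np.linalg.norm(xdir),0.];u=np.r_[0,0,1.]
    x=h*np.cos(pitch)-u*np.sin(pitch);z=-h*np.sin(pitch)-u*np.cos(pitch)
    return Ro.from_matrix(np.c_[x,np.cross(z,x),z])
E
python3 - <<'E'
from h import *
import station
print([n for n in dir(station) if not n.startswith("_")], getattr(station,"finger_overhang",None))
print(pose()[0],pose()[1].as_matrix().round(3),get_obs()["q"].round(2))
to([.5003,-.3553,.25],tool([-.288,.958]))
E
```

```text
['PlanningError', 'calibration', 'finger_overhang', 'get_obs', 'hand_in', 'read_camera'] 0.025
[0.27797995 0.6145821  0.25543315] [[-0.911  0.412 -0.001]
 [ 0.412  0.911 -0.002]
 [-0.    -0.002 -1.   ]] [-1.25  0.48  0.02  1.56 -0.01  1.11 -0.08]
shift [-0.6022 -0.7921  0.0068] turn [-8.000e-02  4.000e-02  4.893e+01] t 0.1
```

>>> drive_tool(increments=[{"claw":0.085,"dx":0,"dy":0,"dz":-0.04,"wx":0,"wy":0,"wz":0},{"claw":0.085,"dx":0,"dy":0,"dz":-0.03,"wx":0,"wy":0,"wz":0},{"claw":0.085,"dx":-0.039,"dy":-0.028,"dz":0,"wx":0,"wy":0,"wz":0},{"claw":0.085,"dx":-0.039,"dy":-0.028,"dz":0,"wx":0,"wy":0,"wz":0},{"claw":0.085,"dx":-0.039,"dy":-0.028,"dz":0,"wx":0,"wy":0,"wz":0},{"claw":0.085,"dx":-0.039,"dy":-0.028,"dz":0,"wx":0,"wy":0,"wz":0},{"claw":0.085,"dx":-0.039,"dy":-0.028,"dz":0,"wx":0,"wy":0,"wz":0},{"claw":0.085,"dx":-0.039,"dy":-0.028,"dz":0,"wx":0,"wy":0,"wz":0},{"claw":0.085,"dx":-0.039,"dy":-0.028,"dz":0,"wx":0,"wy":0,"wz":0},{"claw":0.085,"dx":-0.039,"dy":-0.028,"dz":0,"wx":0,"wy":0,"wz":0},{"claw":0.085,"dx":-0.039,"dy":-0.028,"dz":0,"wx":0,"wy":0,"wz":0},{"claw":0.085,"dx":-0.039,"dy":-0.028,"dz":0,"wx":0,"wy":0,"wz":0}])

```text
t: 1.6
eef_pos: [0.5185, 0.1976, 0.326]
tool_rot: [-0.0, 0.211, 0.978, -0.0]
contact_force: [0.9, 0.7, -0.6]
gripper_width: 1.0
grasp_force: 0.0
```

>>> drive_tool(increments=[{"claw":0.085,"dx":-0.0176,"dy":-0.0428,"dz":0,"wx":0,"wy":0,"wz":0},{"claw":0.085,"dx":-0.0176,"dy":-0.0428,"dz":0,"wx":0,"wy":0,"wz":0},{"claw":0.085,"dx":-0.0176,"dy":-0.0428,"dz":0,"wx":0,"wy":0,"wz":0},{"claw":0.085,"dx":-0.0176,"dy":-0.0428,"dz":0,"wx":0,"wy":0,"wz":0},{"claw":0.085,"dx":-0.0176,"dy":-0.0428,"dz":0,"wx":0,"wy":0,"wz":0},{"claw":0.085,"dx":-0.0176,"dy":-0.0428,"dz":0,"wx":0,"wy":0,"wz":0},{"claw":0.085,"dx":-0.0176,"dy":-0.0428,"dz":0,"wx":0,"wy":0,"wz":0},{"claw":0.085,"dx":-0.0176,"dy":-0.0428,"dz":0,"wx":0,"wy":0,"wz":0},{"claw":0.085,"dx":-0.0176,"dy":-0.0428,"dz":0,"wx":0,"wy":0,"wz":0},{"claw":0.085,"dx":-0.0176,"dy":-0.0428,"dz":0,"wx":0,"wy":0,"wz":0},{"claw":0.085,"dx":-0.0176,"dy":-0.0428,"dz":0,"wx":0,"wy":0,"wz":0},{"claw":0.085,"dx":-0.0176,"dy":-0.0428,"dz":0,"wx":0,"wy":0,"wz":0},{"claw":0.085,"dx":0,"dy":0,"dz":0.015,"wx":0,"wy":0,"wz":9.8},{"claw":0.085,"dx":0,"dy":0,"dz":0.015,"wx":0,"wy":0,"wz":9.8},{"claw":0.085,"dx":0,"dy":0,"dz":0.015,"wx":0,"wy":0,"wz":9.8},{"claw":0.085,"dx":0,"dy":0,"dz":0.015,"wx":0,"wy":0,"wz":9.8},{"claw":0.085,"dx":0,"dy":0,"dz":0.015,"wx":0,"wy":0,"wz":9.8},{"claw":0.085,"dx":0,"dy":0,"dz":0,"wx":0,"wy":0,"wz":0}])

```text
t: 3.85
eef_pos: [0.4983, -0.355, 0.2498]
tool_rot: [-0.002, 0.596, 0.803, -0.0]
contact_force: [-0.6, 0.5, 0.0]
gripper_width: 0.997
grasp_force: 0.0
```

```bash
python3 - <<'E'
from h import *
print(pose()[0],pose()[1].as_matrix().round(3),get_obs()["q"].round(2))
to([.5003,-.3553,.2],tool([-.288,.958]))
pp,R=pose();p,d=read_camera("wrist");cv2.imwrite("pics/w1.png",p[...,::-1]);np.savez("w1.npz",p=p,d=d,pos=pp,R=R.as_matrix())
c=calibration("wrist")
H=hsv(p);h,s,v=[H[...,i].astype(int) for i in range(3)]
vv,u=np.mgrid[:384,:512]
r=np.stack([u,vv,np.ones_like(u)],-1)@np.linalg.inv(c["intrinsics"]).T*d[...,None]
M=c["mount"];X=R.apply((r.reshape(-1,3)@M[:3,:3].T+M[:3,3])).reshape(r.shape)+pp
m=((h<6)|(h>172))&(s>150)&(X[...,2]>.06)&(X[...,2]<.09)
P=X[m];P=P[P[:,2]>.074];mm,a,w=line(P[:,:2]);t=(P[:,:2]-mm)@a;print(len(P),mm,a,w,P[:,2].mean(),mm+a*t.min(),mm+a*t.max())
E
```

```text
[ 0.49830657 -0.35495971  0.24984511] [[-0.288  0.957 -0.003]
 [ 0.958  0.288  0.001]
 [ 0.002 -0.003 -1.   ]] [-0.02  0.46  0.74  1.75 -0.35  1.07  1.13]
shift [-0.001   0.0019  0.0498] turn [-0.15 -0.11  0.03] t 3.85
1398 [ 0.50355075 -0.36989244] [-0.28790394  0.95765929] [2.05462932e-05 8.54871511e-04] 0.07820999943949668 [ 0.51883906 -0.42074619] [ 0.48960162 -0.32349324]
```

View pics/w1.png

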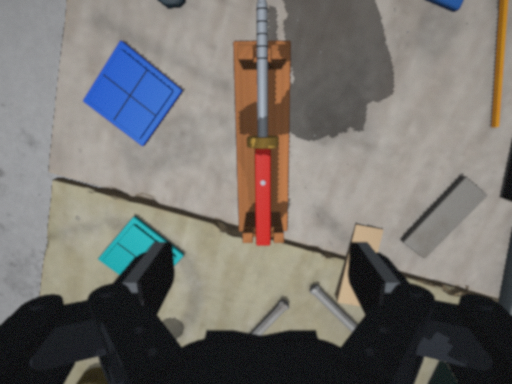

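The wrist view shows the handle (263,150)–(263,243) centred between the open fingers. Descending and gripping.

>>> drive_tool(increments=[{"claw":0.085,"dx":0,"dy":0.0012,"dz":0.045,"wx":0,"wy":0,"wz":0},{"claw":0.085,"dx":0,"dy":0,"dz":0.045,"wx":0,"wy":0,"wz":0},{"claw":0.085,"dx":0,"dy":0,"dz":0.045,"wx":0,"wy":0,"wz":0},{"claw":0.085,"dx":0,"dy":0,"dz":0.025,"wx":0,"wy":0,"wz":0},{"claw":0.085,"dx":0,"dy":0,"dz":0.0135,"wx":0,"wy":0,"wz":0},{"claw":0.085,"dx":0,"dy":0,"dz":0,"wx":0,"wy":0,"wz":0},{"claw":0.03,"dx":0,"dy":0,"dz":0,"wx":0,"wy":0,"wz":0},{"claw":0.03,"dx":0,"dy":0,"dz":0,"wx":0,"wy":0,"wz":0},{"claw":0.0,"dx":0,"dy":0,"dz":0,"wx":0,"wy":0,"wz":0},{"claw":0.0,"dx":0,"dy":0,"dz":0,"wx":0,"wy":0,"wz":0},{"claw":0.0,"dx":0,"dy":0,"dz":0,"wx":0,"wy":0,"wz":0},{"claw":0.0,"dx":0,"dy":0,"dz":0,"wx":0,"wy":0,"wz":0}], newtons=60)

```text
t: 5.4
eef_pos: [0.5005, -0.3555, 0.0783]
tool_rot: [0.0, 0.597, 0.802, 0.0]
contact_force: [-0.6, 1.1, 5.3]
gripper_width: 0.174
grasp_force: 59.1
```

>>> drive_tool(increments=[{"claw":0.0,"dx":0,"dy":0,"dz":-0.01,"wx":0,"wy":0,"wz":0},{"claw":0.0,"dx":0,"dy":0,"dz":-0.03,"wx":0,"wy":0,"wz":0},{"claw":0.0,"dx":0,"dy":0,"dz":-0.05,"wx":0,"wy":0,"wz":0},{"claw":0.0,"dx":0,"dy":0,"dz":-0.05,"wx":0,"wy":0,"wz":0},{"claw":0.0,"dx":0,"dy":0,"dz":-0.05,"wx":0,"wy":0,"wz":6.5},{"claw":0.0,"dx":0,"dy":0,"dz":-0.05,"wx":0,"wy":0,"wz":6.5},{"claw":0.0,"dx":0,"dy":0,"dz":-0.05,"wx":0,"wy":0,"wz":6.5},{"claw":0.0,"dx":0.041,"dy":0.007,"dz":0,"wx":0,"wy":0,"wz":0},{"claw":0.0,"dx":0.041,"dy":0.007,"dz":0,"wx":0,"wy":0,"wz":0},{"claw":0.0,"dx":0.041,"dy":0.007,"dz":0,"wx":0,"wy":0,"wz":0},{"claw":0.0,"dx":0.041,"dy":0.007,"dz":0,"wx":0,"wy":0,"wz":0},{"claw":0.0,"dx":0.041,"dy":0.007,"dz":0,"wx":0,"wy":0,"wz":0},{"claw":0.0,"dx":0.041,"dy":0.007,"dz":0,"wx":0,"wy":0,"wz":0},{"claw":0.0,"dx":0,"dy":0,"dz":0,"wx":0,"wy":0,"wz":0},{"claw":0.0,"dx":0,"dy":0,"dz":0,"wx":0,"wy":0,"wz":0}])

```text
t: 7.28
eef_pos: [0.5535, -0.1126, 0.3677]
tool_rot: [-0.0, 0.725, 0.689, -0.0]
contact_force: [-0.5, -0.5, -1.8]
gripper_width: 0.178
grasp_force: 58.7
```

```bash
cat >> h.py <<'E'
def shot(f):
    pp,R=pose();p,d=read_camera("wrist");np.savez(f+".npz",p=p,d=d,pos=pp,R=R.as_matrix());cv2.imwrite(f"pics/{f}.png",p[...,::-1])
    return load(f)
def load(f):
    "picture, hsv, points in tool frame, points in world"
    F=np.load(f+".npz");p,d=F["p"],F["d"];c=calibration("wrist");M=c["mount"]
    v,u=np.mgrid[:384,:512]
    r=np.stack([u,v,np.ones_like(u)],-1)@np.linalg.inv(c["intrinsics"]).T*d[...,None]
    T=r@M[:3,:3].T+M[:3,3];return p,hsv(p).astype(int),T,T@F["R"].T+F["pos"]
E
python3 - <<'E'
from h import *
np.set_printoptions(precision=4,suppress=True)
print(pose()[0],pose()[1].as_matrix().round(3),get_obs()["q"].round(2))
p,H,T,X=shot("w2");h,s,v=np.moveaxis(H,-1,0)
blue=(h>104)&(h<122)&(s>140)&(X[...,2]>-.01)&(X[...,2]<.03)
b=cv2.minAreaRect(X[blue][:,:2].astype(np.float32)*1000);print("jig",b)
br=(h>14)&(h<28)&(s>110)
for nm,m in(("tube",br&(X[...,2]<.2)&(X[...,2]>.05)),("collar",br&(X[...,2]>.3))):
    P=(X if nm=="tube" else T)[m];mm,a,w=line(P);print(nm,len(P),mm,a,np.percentile(P,[1,99],0))
m=((h<6)|(h>172))&(s>150)&(X[...,2]>.3);P=T[m];mm,a,w=line(P);print("red tool",mm,a,np.percentile(P,[1,50,99],0))
m=(X[...,2]>.3)&(T[...,0]>.06)&(abs(T[...,1])<.03);P=T[m];mm,a,w=line(P);print("rod tool",len(P),mm,a,np.percentile(P,[1,50,99],0))
E
```

```text
[ 0.5535 -0.1126  0.3677] [[ 0.05   0.999 -0.001]
 [ 0.999 -0.05  -0.   ]
 [-0.001 -0.001 -1.   ]] [-0.61  0.27  0.88  1.72 -0.21  1.26  0.26]
jig ((494.9050598144531, -176.28347778320312), (527.3591918945312, 160.6514892578125), 48.215789794921875)
tube 1082 [ 0.6006 -0.0781  0.1031] [-0.2176 -0.9468  0.237 ] [[ 0.5886 -0.1201  0.0789]
 [ 0.613  -0.037   0.128 ]]
collar 2079 [ 0.0419 -0.0005 -0.004 ] [ 0.0908 -0.2577 -0.9619] [[ 0.036  -0.0147 -0.0087]
 [ 0.0456  0.0137  0.0126]]
red tool [ 0.0019 -0.0006 -0.0009] [-0.9973 -0.002   0.073 ] [[-0.0327 -0.0081 -0.0497]
 [ 0.004  -0.0004  0.0001]
 [ 0.0325  0.0069  0.0016]]
rod tool 4156 [ 0.0824 -0.0008 -0.0176] [-0.1316  0.0032 -0.9913] [[ 0.0607 -0.0057 -0.118 ]
 [ 0.0805 -0.0005  0.0037]
 [ 0.1072  0.0039  0.0076]]
```

View pics/w2.png

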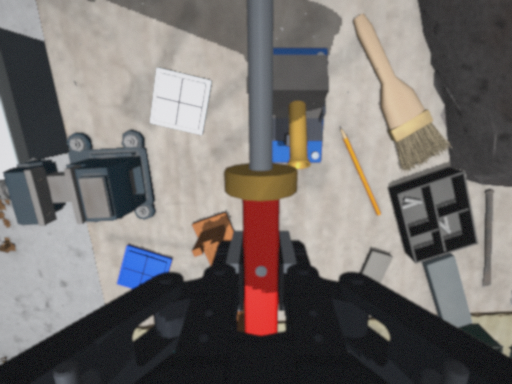

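```bash
python3 - <<'E'
from h import *
np.set_printoptions(precision=4,suppress=True)
p,H,T,X=load("w2");h,s,v=np.moveaxis(H,-1,0)
br=(h>14)&(h<28)&(s>110)&(X[...,2]<.2)&(X[...,2]>.05)&(np.arange(512)[None]>285)
B=X[br];print("tube n",len(B))
S=[]
for y in np.arange(-.12,-.035,.006):
    q=B[abs(B[:,1]-y)<.003]
    if len(q)>8:
        lo,hi=np.percentile(q[:,0],[3,97]);S.append([y,(lo+hi)/2,hi-lo,np.percentile(q[:,2],97)])
S=np.array(S);print(S)
k=S[(S[:,0]>-.095)];print("x(y)",np.polyfit(k[:,0],k[:,1],1),"z(y)",np.polyfit(k[:,0],k[:,3],1))
n0=lambda:0
# rim plane: points on annulus facing outwards
hdir=np.array([.05,.999]);hdir/=np.linalg.norm(hdir)
n=np.r_[-hdir*np.cos(np.pi/6),.5]
dd=(B-np.array([.6008,-.114,.115]))@n
print("front offset pct",np.percentile(dd,[80,90,95,98,99.5]))
up=np.r_[hdir*.5,.866];si=np.r_[hdir[1],-hdir[0],0]
f=B[(dd>-.0025)]-np.array([.6008,-.114,.115]);print(len(f),"side",np.percentile(f@si,[1,50,99]),"up",np.percentile(f@up,[1,50,99]))
for nm,m in (("rod",(T[...,0]>.055)&(abs(T[...,1])<.0015)&(X[...,2]>.3)&(T[...,2]>-.01)),("red",((h<6)|(h>172))&(s>150)&(X[...,2]>.3)&(abs(T[...,1])<.005)&(T[...,2]>-.01))):
    P=T[m];print(nm,len(P),P.min(0),P.max(0),"z(x)",np.polyfit(P[:,0],P[:,2],1))
m=(T[...,0]>.055)&(abs(T[...,1])<.012)&(T[...,2]>-.01)&(T[...,2]<.012);P=T[m];print("rod y(x)",np.polyfit(P[:,0],P[:,1],1))
c=br[:,:];rows=np.where(c.any(1))[0];print("edges",[(r,np.where(c[r])[0].min(),np.where(c[r])[0].max()) for r in rows[::6]])
# jig right edge columns
bl=(h>104)&(h<122)&(s>140);print([(r,np.where(bl[r,200:345])[0].max()+200) for r in range(48,164,8) if bl[r,270:345].any()])
E
```

```text
tube n 1074
[[-0.12    0.6033  0.0114  0.1075]
 [-0.114   0.6012  0.0217  0.1164]
 [-0.108   0.6     0.023   0.1291]
 [-0.102   0.5998  0.0173  0.1274]
 [-0.096   0.6005  0.0174  0.119 ]
 [-0.09    0.6008  0.0176  0.1163]
 [-0.084   0.601   0.0189  0.1128]
 [-0.078   0.6014  0.0191  0.1093]
 [-0.072   0.6014  0.0199  0.1061]
 [-0.066   0.6025  0.0194  0.1034]
 [-0.06    0.6031  0.0196  0.099 ]
 [-0.054   0.6028  0.0183  0.0965]
 [-0.048   0.6034  0.0205  0.0921]
 [-0.042   0.6034  0.019   0.0886]
 [-0.036   0.6046  0.0148  0.0857]]
x(y) [0.0665 0.6066] z(y) [-0.5708  0.065 ]
front offset pct [-0.0095 -0.0033 -0.0011 -0.0003  0.0001]
86 side [-0.0132  0.0022  0.0121] up [-0.0138  0.0096  0.0168]
rod 1120 [ 0.0552 -0.0015  0.0006] [0.1075 0.0015 0.0053] z(x) [0.0044 0.003 ]
red 2833 [-0.0345 -0.005  -0.0021] [0.033 0.005 0.002] z(x) [0.001 0.   ]
rod y(x) [-0.0032 -0.0006]
edges [(np.int64(101), np.int64(293), np.int64(301)), (np.int64(107), np.int64(289), np.int64(305)), (np.int64(113), np.int64(289), np.int64(304)), (np.int64(119), np.int64(290), np.int64(305)), (np.int64(125), np.int64(290), np.int64(305)), (np.int64(131), np.int64(289), np.int64(305)), (np.int64(137), np.int64(290), np.int64(306)), (np.int64(143), np.int64(290), np.int64(305)), (np.int64(149), np.int64(291), np.int64(305)), (np.int64(155), np.int64(291), np.int64(305)), (np.int64(161), np.int64(290), np.int64(307)), (np.int64(167), np.int64(296), np.int64(305))]
[(144, np.int64(320)), (152, np.int64(320)), (160, np.int64(319))]
```

```bash
cat >> h.py <<'E'
MOUTH=np.array([.6000,-.1140,.115]);HD=np.array([.053,1.]);CT=np.array([.0455,-.0006,.0083])
def ins(s,mouth=MOUTH,hd=HD):
    R=tool(hd,np.pi/6);return mouth-R.as_matrix()[:,0]*s-R.apply(CT),R
E
python3 - <<'E'
from h import *
p,R=ins(.145);print(p);to(p,R)
E
```

```text
[ 0.59208723 -0.27463419  0.21743801]
shift [-0.1591  0.0469  0.1505] turn [  0.   -29.97   0.08] t 7.33
```

>>> drive_tool(increments=[{"claw":0.0,"dx":-0.0265,"dy":0.0078,"dz":0.025,"wx":0,"wy":0,"wz":0},{"claw":0.0,"dx":-0.0265,"dy":0.0078,"dz":0.025,"wx":0,"wy":0,"wz":0},{"claw":0.0,"dx":-0.0265,"dy":0.0078,"dz":0.025,"wx":0,"wy":0,"wz":0},{"claw":0.0,"dx":-0.0265,"dy":0.0078,"dz":0.025,"wx":0,"wy":0,"wz":0},{"claw":0.0,"dx":-0.0265,"dy":0.0078,"dz":0.025,"wx":0,"wy":0,"wz":0},{"claw":0.0,"dx":-0.0265,"dy":0.0078,"dz":0.025,"wx":0,"wy":0,"wz":0},{"claw":0.0,"dx":0,"dy":0,"dz":0,"wx":0,"wy":-7.5,"wz":0},{"claw":0.0,"dx":0,"dy":0,"dz":0,"wx":0,"wy":-7.5,"wz":0},{"claw":0.0,"dx":0,"dy":0,"dz":0,"wx":0,"wy":-7.5,"wz":0},{"claw":0.0,"dx":0,"dy":0,"dz":0,"wx":0,"wy":-7.5,"wz":0},{"claw":0.0,"dx":0,"dy":0,"dz":0,"wx":0,"wy":0,"wz":0},{"claw":0.0,"dx":0,"dy":0,"dz":0,"wx":0,"wy":0,"wz":0}])

```text
t: 8.82
eef_pos: [0.5924, -0.2745, 0.2184]
tool_rot: [0.178, 0.701, 0.665, -0.187]
contact_force: [-0.2, -0.9, -1.5]
gripper_width: 0.175
grasp_force: 59.0
```

```bash
python3 - <<'E'
from h import *
np.set_printoptions(precision=4,suppress=True)
pz,R=ins(.145);print(get_obs()["contact_force"],get_obs()["q"].round(2));to(pz,R)
P0,R0=pose();col=P0+R0.apply(CT);tip=col+R0.apply([.12,0,0]);mid=col+R0.apply([.06,0,0]);out=[]
for n in("top","side"):
    p,d=read_camera(n);np.savez(n+"1.npz",p=p,d=d);c=calibration(n)
    def pj(x):
        y=c["intrinsics"]@(c["R"]@x+c["t"]);return y[:2]/y[2]
    uv={k:pj(x) for k,x in dict(mouth=MOUTH,tip=tip,mid=mid,col=col).items()};print(n,uv)
    u,v=uv["mouth"];x0,y0=int(u)-30,int(v)-28
    k=p[y0:y0+56,x0:x0+66];k=cv2.resize(k,None,fx=6,fy=6,interpolation=cv2.INTER_CUBIC)
    for q in uv.values():
        a=((q-[x0,y0]+.5)*6).astype(int);cv2.circle(k,tuple(int(i) for i in a),2,(0,255,0),-1)
    out.append(k)
cv2.imwrite("pics/pre.png",np.hstack(out)[...,::-1])
E
```

```text
[-0.227  -0.9308 -1.5285] [-0.61  0.7   1.06  1.83 -0.13  0.78  0.32]
shift [ 0.0004 -0.0003  0.0009] turn [ 0.05 -0.08  0.04] t 8.82
top {'mouth': array([201.5856, 181.0541]), 'tip': array([210.0384, 180.2543]), 'mid': array([231.6305, 178.6769]), 'col': array([254.5608, 177.0018])}
side {'mouth': array([261.4946, 172.9461]), 'tip': array([262.9078, 172.1953]), 'mid': array([266.4442, 171.2004]), 'col': array([270.3733, 170.095 ])}
```

View pics/pre.png

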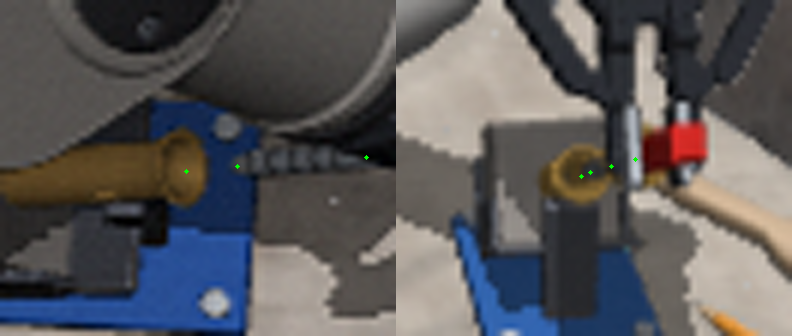

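Top: the rod tip (237,166) lines up with the mouth (187,167). Side: the tip is right in front of the rim (575,174). Offsets are about 1 mm, within the flare's capture range. I'll advance gently and watch the force.

>>> drive_tool(increments=[{"claw":0.0,"dx":0.01,"dy":0.0004,"dz":0.0009,"wx":0,"wy":0,"wz":0},{"claw":0.0,"dx":0.01,"dy":0,"dz":0,"wx":0,"wy":0,"wz":0},{"claw":0.0,"dx":0.008,"dy":0,"dz":0,"wx":0,"wy":0,"wz":0},{"claw":0.0,"dx":0.006,"dy":0,"dz":0,"wx":0,"wy":0,"wz":0},{"claw":0.0,"dx":0,"dy":0,"dz":0,"wx":0,"wy":0,"wz":0}])

```text
t: 9.55
eef_pos: [0.595, -0.2433, 0.1996]
tool_rot: [0.178, 0.699, 0.666, -0.188]
contact_force: [-0.4, 1.0, -1.9]
gripper_width: 0.175
grasp_force: 59.0
```

>>> drive_tool(increments=[{"claw":0.0,"dx":0.006,"dy":0,"dz":0,"wx":0,"wy":0,"wz":0},{"claw":0.0,"dx":0.005,"dy":0,"dz":0,"wx":0,"wy":0,"wz":0},{"claw":0.0,"dx":0,"dy":0,"dz":0,"wx":0,"wy":0,"wz":0}])

```text
t: 9.93
eef_pos: [0.5954, -0.2339, 0.1942]
tool_rot: [0.178, 0.699, 0.666, -0.188]
contact_force: [-0.6, -0.4, -1.7]
gripper_width: 0.176
grasp_force: 59.0
```

>>> drive_tool(increments=[{"claw":0.0,"dx":0.007,"dy":0,"dz":0,"wx":0,"wy":0,"wz":0},{"claw":0.0,"dx":0.007,"dy":0,"dz":0,"wx":0,"wy":0,"wz":0},{"claw":0.0,"dx":0.006,"dy":0,"dz":0,"wx":0,"wy":0,"wz":0},{"claw":0.0,"dx":0,"dy":0,"dz":0,"wx":0,"wy":0,"wz":0}])

```text
t: 10.42
eef_pos: [0.5963, -0.2164, 0.184]
tool_rot: [0.178, 0.699, 0.666, -0.188]
contact_force: [0.3, 0.5, -1.2]
gripper_width: 0.175
grasp_force: 59.0
```

```bash
python3 - <<'E'
from h import *
o=get_obs();print(o["contact_force"].round(2),o["torque"].round(2));p,R=ins(.075);to(p,R);print(R.inv().apply(o["contact_force"]-np.array([-.2,-.9,-1.5])).round(2))
E
```

```text
[ 0.27  0.51 -1.17] [0.67 0.02 0.  ]
shift [ 0.0028 -0.0011  0.0003] turn [ 0.1  -0.01  0.24] t 10.43
[ 1.08  0.39 -1.  ]
```

>>> drive_tool(increments=[{"claw":0.0,"dx":0.007,"dy":-0.0002,"dz":0,"wx":0,"wy":0,"wz":0.1},{"claw":0.0,"dx":0.007,"dy":-0.0002,"dz":0,"wx":0,"wy":0,"wz":0.1},{"claw":0.0,"dx":0.007,"dy":0,"dz":0,"wx":0,"wy":0,"wz":0},{"claw":0.0,"dx":0.006,"dy":0,"dz":0,"wx":0,"wy":0,"wz":0},{"claw":0.0,"dx":0,"dy":0,"dz":0,"wx":0,"wy":0,"wz":0}])

```text
t: 11.05
eef_pos: [0.5971, -0.1932, 0.1706]
tool_rot: [0.179, 0.701, 0.665, -0.187]
contact_force: [-0.6, 0.6, -1.5]
gripper_width: 0.175
grasp_force: 59.0
```

```bash
python3 - <<'E'
from h import *
o=get_obs();print(o["contact_force"].round(2),o["torque"].round(2));p,R=ins(.05);to(p,R);print(R.inv().apply(o["contact_force"]-np.array([-.2,-.9,-1.5])).round(2))
E
```

```text
[-0.64  0.57 -1.54] [ 0.67 -0.06 -0.  ]
shift [ 0.0009 -0.0007  0.0003] turn [ 0.1  -0.    0.03] t 11.05
[ 1.27 -0.52 -0.69]
```

Going smoothly; s ≈ 51 mm left.

>>> drive_tool(increments=[{"claw":0.0,"dx":0.007,"dy":0,"dz":0,"wx":0,"wy":0,"wz":0},{"claw":0.0,"dx":0.007,"dy":0,"dz":0,"wx":0,"wy":0,"wz":0},{"claw":0.0,"dx":0.007,"dy":0,"dz":0,"wx":0,"wy":0,"wz":0},{"claw":0.0,"dx":0.006,"dy":0,"dz":0,"wx":0,"wy":0,"wz":0},{"claw":0.0,"dx":0,"dy":0,"dz":0,"wx":0,"wy":0,"wz":0}])

```text
t: 11.68
eef_pos: [0.5984, -0.1698, 0.1571]
tool_rot: [0.179, 0.701, 0.665, -0.187]
contact_force: [-0.6, -0.2, -1.8]
gripper_width: 0.177
grasp_force: 59.0
```

>>> drive_tool(increments=[{"claw":0.0,"dx":0.006,"dy":0,"dz":0,"wx":0,"wy":0,"wz":0},{"claw":0.0,"dx":0.006,"dy":0,"dz":0,"wx":0,"wy":0,"wz":0},{"claw":0.0,"dx":0.003,"dy":0,"dz":0,"wx":0,"wy":0,"wz":0},{"claw":0.0,"dx":0,"dy":0,"dz":0,"wx":0,"wy":0,"wz":0}])

```text
t: 12.18
eef_pos: [0.599, -0.1572, 0.1498]
tool_rot: [0.179, 0.701, 0.665, -0.187]
contact_force: [0.0, -0.2, -2.7]
gripper_width: 0.178
grasp_force: 59.0
```

```bash
python3 - <<'E'
from h import *
o=get_obs();print(o["contact_force"].round(2),o["torque"].round(2));p,R=ins(.0);to(p,R);print(R.inv().apply(o["contact_force"]-np.array([-.2,-.9,-1.5])).round(2))
p,H,T,X=shot("w3");h,s,v=np.moveaxis(H,-1,0);br=(h>14)&(h<28)&(s>110)&(abs(T[...,1])<.03);print(T[br][:,0].min(),T[br][:,0].max())
cv2.imwrite("pics/w3c.png",cv2.resize(p[60:260,160:360],None,fx=3,fy=3,interpolation=2)[...,::-1])
E
```

```text
[ 0.   -0.21 -2.66] [ 0.65 -0.07 -0.  ]
shift [ 0.0093 -0.0007  0.0003] turn [0.1 0.  0. ] t 12.18
[1.18 0.16 0.65]
0.03552902801160589 0.10747589080021898
```

View pics/w3c.png

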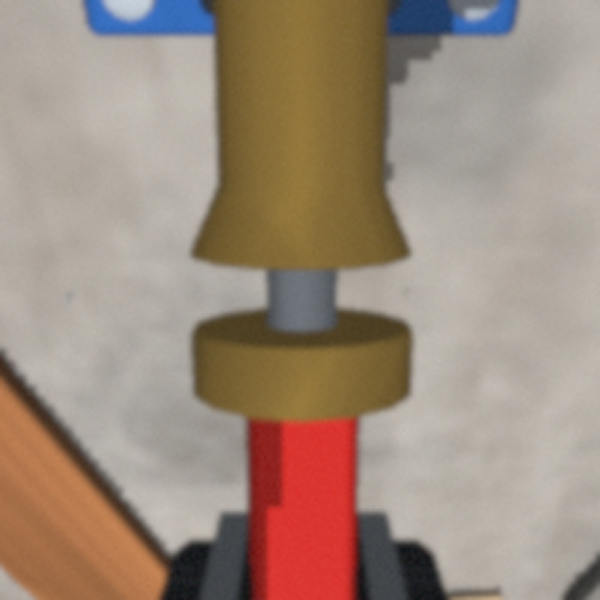

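The collar (193–411) and rim (192–410) are aligned in the crop, with a gap of about 9–10 mm. Closing it in small steps.

>>> drive_tool(increments=[{"claw":0.0,"dx":0.004,"dy":0,"dz":0,"wx":0,"wy":0,"wz":0},{"claw":0.0,"dx":0.003,"dy":0,"dz":0,"wx":0,"wy":0,"wz":0},{"claw":0.0,"dx":0.001,"dy":0,"dz":0,"wx":0,"wy":0,"wz":0},{"claw":0.0,"dx":0,"dy":0,"dz":0,"wx":0,"wy":0,"wz":0}])

```text
t: 12.72
eef_pos: [0.5993, -0.1505, 0.146]
tool_rot: [0.179, 0.701, 0.665, -0.187]
contact_force: [0.0, -0.2, -1.8]
gripper_width: 0.176
grasp_force: 59.0
```

>>> drive_tool(increments=[{"claw":0.0,"dx":0.001,"dy":0,"dz":0,"wx":0,"wy":0,"wz":0},{"claw":0.0,"dx":0,"dy":0,"dz":0,"wx":0,"wy":0,"wz":0}])

```text
t: 12.98
eef_pos: [0.5994, -0.1497, 0.1455]
tool_rot: [0.179, 0.701, 0.665, -0.187]
contact_force: [0.8, 0.3, -1.5]
gripper_width: 0.179
grasp_force: 59.0
```

```bash
python3 - <<'E'
from h import *
o=get_obs();p,R=ins(.0);to(p,R);print(R.inv().apply(o["contact_force"]-np.array([-.2,-.9,-1.5])).round(2))
E
```

```text
shift [ 0.0007 -0.0007  0.0003] turn [ 0.1  -0.   -0.03] t 12.97
[ 1.08  0.9  -0.58]
```

>>> drive_tool(increments=[{"claw":0.0,"dx":0.001,"dy":0,"dz":0,"wx":0,"wy":0,"wz":0},{"claw":0.0,"dx":0,"dy":0,"dz":0,"wx":0,"wy":0,"wz":0}])

```text
t: 13.22
eef_pos: [0.5994, -0.1489, 0.145]
tool_rot: [0.179, 0.701, 0.665, -0.187]
contact_force: [0.3, -0.4, -2.1]
gripper_width: 0.173
grasp_force: 59.0
```

>>> drive_tool(increments=[{"claw":0.0,"dx":0.001,"dy":0,"dz":0,"wx":0,"wy":0,"wz":0},{"claw":0.0,"dx":0,"dy":0,"dz":0,"wx":0,"wy":0,"wz":0}])

```text
t: 13.48
eef_pos: [0.5994, -0.1489, 0.145]
tool_rot: [0.179, 0.701, 0.664, -0.187]
contact_force: [-0.3, -3.5, 0.6]
gripper_width: 0.177
grasp_force: 59.0
```

Contact is about 3.5 N along the axis and the advance has stopped. Holding, then checking the gap.

>>> drive_tool(increments=[{"claw":0.0,"dx":0.0005,"dy":0,"dz":0,"wx":0,"wy":0,"wz":0},{"claw":0.0,"dx":0,"dy":0,"dz":0,"wx":0,"wy":0,"wz":0},{"claw":0.0,"dx":0,"dy":0,"dz":0,"wx":0,"wy":0,"wz":0},{"claw":0.0,"dx":0,"dy":0,"dz":0,"wx":0,"wy":0,"wz":0}])

```text
t: 13.98
eef_pos: [0.5993, -0.1488, 0.1449]
tool_rot: [0.179, 0.701, 0.664, -0.188]
contact_force: [-1.3, -4.9, 1.3]
gripper_width: 0.175
grasp_force: 59.1
```

```bash
python3 - <<'E'
from h import *
o=get_obs();p,R=ins(.0);to(p,R);print(R.inv().apply(o["contact_force"]-np.array([-.2,-.9,-1.5])).round(2))
p,H,T,X=shot("w4")
cv2.imwrite("pics/w4c.png",cv2.resize(p[60:260,160:360],None,fx=3,fy=3,interpolation=2)[...,::-1])
E
```

```text
shift [-0.0004 -0.0006  0.0002] turn [ 0.09  0.08 -0.1 ] t 13.97
[-4.94 -0.85 -0.4 ]
```

View pics/w4c.png

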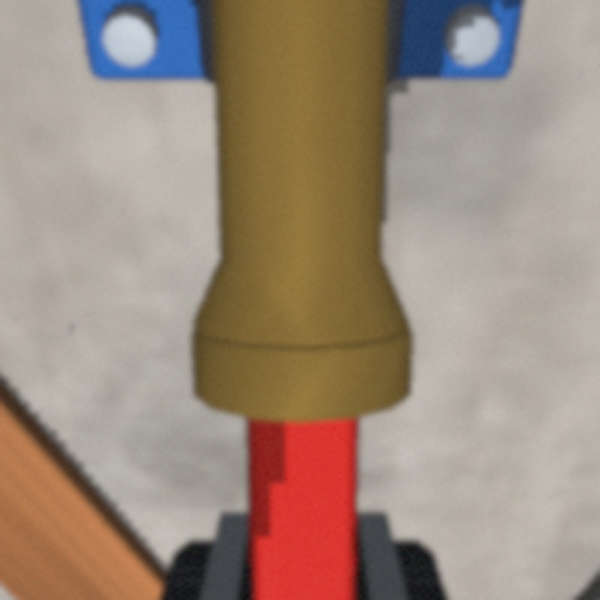

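The collar is seated flush on the rim, with the seam at row ~345 and no gap. Withdrawing along the axis.

>>> drive_tool(increments=[{"claw":0.0,"dx":-0.006,"dy":0,"dz":0,"wx":0,"wy":0,"wz":0},{"claw":0.0,"dx":-0.012,"dy":0,"dz":0,"wx":0,"wy":0,"wz":0},{"claw":0.0,"dx":-0.012,"dy":0,"dz":0,"wx":0,"wy":0,"wz":0},{"claw":0.0,"dx":-0.012,"dy":0,"dz":0,"wx":0,"wy":0,"wz":0},{"claw":0.0,"dx":-0.012,"dy":0,"dz":0,"wx":0,"wy":0,"wz":0}])

```text
t: 14.65
eef_pos: [0.5969, -0.1952, 0.1718]
tool_rot: [0.179, 0.701, 0.664, -0.187]
contact_force: [0.5, -0.1, -2.3]
gripper_width: 0.174
grasp_force: 59.0
```

```bash
python3 - <<'E'
from h import *
o=get_obs();p,R=ins(.055);to(p,R);print(R.inv().apply(o["contact_force"]-np.array([-.2,-.9,-1.5])).round(2))
E
```

```text
shift [-0.0018 -0.0006  0.0002] turn [ 0.09 -0.01 -0.06] t 14.65
[1.11 0.65 0.25]
```

>>> drive_tool(increments=[{"claw":0.0,"dx":-0.012,"dy":0,"dz":0,"wx":0,"wy":0,"wz":0},{"claw":0.0,"dx":-0.012,"dy":0,"dz":0,"wx":0,"wy":0,"wz":0},{"claw":0.0,"dx":-0.012,"dy":0,"dz":0,"wx":0,"wy":0,"wz":0},{"claw":0.0,"dx":-0.012,"dy":0,"dz":0,"wx":0,"wy":0,"wz":0},{"claw":0.0,"dx":-0.015,"dy":0,"dz":0,"wx":0,"wy":0,"wz":0},{"claw":0.0,"dx":-0.015,"dy":0,"dz":0,"wx":0,"wy":0,"wz":0},{"claw":0.0,"dx":-0.015,"dy":0,"dz":0,"wx":0,"wy":0,"wz":0},{"claw":0.0,"dx":-0.015,"dy":0,"dz":0,"wx":0,"wy":0,"wz":0},{"claw":0.0,"dx":0,"dy":0,"dz":0,"wx":0,"wy":0,"wz":0},{"claw":0.0,"dx":0,"dy":0,"dz":0,"wx":0,"wy":7.5,"wz":0},{"claw":0.0,"dx":0,"dy":0,"dz":0,"wx":0,"wy":7.5,"wz":0},{"claw":0.0,"dx":0,"dy":0,"dz":0,"wx":0,"wy":7.5,"wz":0},{"claw":0.0,"dx":0,"dy":0,"dz":0,"wx":0,"wy":7.5,"wz":0},{"claw":0.0,"dx":0,"dy":0,"dz":0,"wx":0,"wy":0,"wz":0}])

```text
t: 16.4
eef_pos: [0.5906, -0.2912, 0.2257]
tool_rot: [0.001, 0.727, 0.686, 0.0]
contact_force: [-0.2, -0.8, -2.7]
gripper_width: 0.173
grasp_force: 59.0
```

```bash
python3 - <<'E'
from h import *
np.set_printoptions(precision=4,suppress=True)
print(get_obs()["contact_force"],get_obs()["q"].round(2),pose()[0])
p,H,T,X=shot("w5");h,s,v=np.moveaxis(H,-1,0)
w=((s<45)&(v>150)&(X[...,2]<.03)&(abs(X[...,0]-.433)<.08)&(abs(X[...,1]+.027)<.08));print(w.sum(),X[w].mean(0) if w.any() else "")
br=(h>14)&(h<28)&(s>110)&(T[...,2]<.03)&(T[...,0]<.06);P=T[br];print("collar",np.percentile(P,[1,99],0))
m=(T[...,0]>.055)&(abs(T[...,1])<.0015)&(T[...,2]>-.01)&(T[...,2]<.02);print("rod",np.polyfit(T[m][:,0],T[m][:,2],1))
R=tool([-.288,.958]);tip=np.array([.433,-.027,.112]);P=tip-R.apply([.1655,-.0006,.0083]);print("goal",P);to(P+[0,0,.0],R)
E
```

```text
[-0.2449 -0.8005 -2.7469] [-0.14  0.57  0.74  1.67 -0.43  1.07  0.67] [ 0.5906 -0.2912  0.2257]
191 [ 0.3943 -0.1055  0.0001]
collar [[ 0.0362 -0.0148 -0.0085]
 [ 0.0456  0.0134  0.0127]]
rod [0.0028 0.0032]
goal [ 0.4812 -0.1853  0.1203]
shift [ 0.0978 -0.1158  0.1044] turn [  0.06   0.14 -19.89] t 16.45
```

>>> drive_tool(increments=[{"claw":0.0,"dx":0.0196,"dy":-0.0232,"dz":0,"wx":0,"wy":0,"wz":0},{"claw":0.0,"dx":0.0196,"dy":-0.0232,"dz":0,"wx":0,"wy":0,"wz":0},{"claw":0.0,"dx":0.0196,"dy":-0.0232,"dz":0,"wx":0,"wy":0,"wz":0},{"claw":0.0,"dx":0.0196,"dy":-0.0232,"dz":0,"wx":0,"wy":0,"wz":0},{"claw":0.0,"dx":0.0196,"dy":-0.0232,"dz":0,"wx":0,"wy":0,"wz":0},{"claw":0.0,"dx":0,"dy":0,"dz":0,"wx":0,"wy":0,"wz":-6.6},{"claw":0.0,"dx":0,"dy":0,"dz":0,"wx":0,"wy":0,"wz":-6.6},{"claw":0.0,"dx":0,"dy":0,"dz":0,"wx":0,"wy":0,"wz":-6.6},{"claw":0.0,"dx":0,"dy":0,"dz":0.02,"wx":0,"wy":0,"wz":0},{"claw":0.0,"dx":0,"dy":0,"dz":0.02,"wx":0,"wy":0,"wz":0},{"claw":0.0,"dx":0,"dy":0,"dz":0.02,"wx":0,"wy":0,"wz":0},{"claw":0.0,"dx":0,"dy":0,"dz":0.02,"wx":0,"wy":0,"wz":0},{"claw":0.0,"dx":0,"dy":0,"dz":0.015,"wx":0,"wy":0,"wz":0},{"claw":0.0,"dx":0,"dy":0,"dz":0,"wx":0,"wy":0,"wz":0},{"claw":0.0,"dx":0,"dy":0,"dz":0,"wx":0,"wy":0,"wz":0}])

```text
t: 18.32
eef_pos: [0.4819, -0.1836, 0.1305]
tool_rot: [0.001, 0.596, 0.803, 0.0]
contact_force: [0.0, 0.1, -1.8]
gripper_width: 0.177
grasp_force: 59.0
```

```bash
python3 - <<'E'
from h import *
np.set_printoptions(precision=4,suppress=True)
o=get_obs();p,R=pose();tip=p+R.apply([.1655,-.0006,.0083]);print(o["contact_force"],o["joint_vel"].round(3),"tip",tip,"err",tip[:2]-[.433,-.027],"slope",R.apply([1,0,0])[2],o["grasp_force"])
q,d=read_camera("side");c=calibration("side");y=c["intrinsics"]@(c["R"]@tip+c["t"]);y=y[:2]/y[2];print(y)
cv2.imwrite("pics/fin.png",cv2.resize(q[140:260,160:310],None,fx=4,fy=4,interpolation=2)[...,::-1])
E
```

```text
[ 0.0171  0.0705 -1.8349] [ 0.004 -0.011  0.003 -0.005 -0.003  0.     0.003] tip [ 0.4334 -0.0254  0.122 ] err [0.0004 0.0016] slope -0.0013924833303108838 59.03218924999237
[206.243  163.0039]
```

View pics/fin.png

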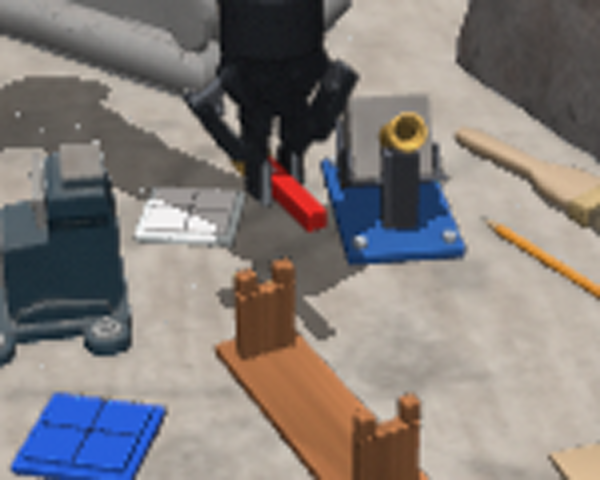

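The side view shows the gauge held level with its handle at (298,195), clear of the cradle, jig and bystanders. The white tile is at (190,215), and the tip is computed within 2 mm of its centre at 110 mm above it. Settling, then handing in.

>>> drive_tool(increments=[{"claw":0.0,"dx":0,"dy":0,"dz":0.008,"wx":0,"wy":0,"wz":0},{"claw":0.0,"dx":0,"dy":0,"dz":0,"wx":0,"wy":0,"wz":0},{"claw":0.0,"dx":0,"dy":0,"dz":0,"wx":0,"wy":0,"wz":0},{"claw":0.0,"dx":0,"dy":0,"dz":0,"wx":0,"wy":0,"wz":0},{"claw":0.0,"dx":0,"dy":0,"dz":0,"wx":0,"wy":0,"wz":0}])

```text
t: 19.0
eef_pos: [0.4815, -0.1838, 0.1222]
tool_rot: [0.001, 0.596, 0.803, 0.001]
contact_force: [-0.7, -0.5, -1.3]
gripper_width: 0.174
grasp_force: 59.0
```

```bash
python3 -c "
from station import *
o=get_obs();print(o['eef_pos'],abs(o['joint_vel']).max(),o['grasp_force'])
print(hand_in())"
```

```text
[ 0.48151947 -0.18378899  0.12215643] 0.0017579457460744883 59.04036104679108
the job is handed in; nothing more can be done
None
```

The job is handed in (no verdict was returned): the gauge was seated on the tube mouth at about 5 N, drawn fully out, and is held level and still with its tip computed within about 2 mm of the white tile's centre, about 10 cm above it.

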